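Put the glassworker's forming tools into their nests

ROBOT

A 6-joint arm with a two-finger parallel gripper is mounted at the origin on the work surface. World frame = base frame: x ahead of the robot, y to its left, z up, the work surface at z = 0. Lengths are in m, angles in degrees, forces in N, time in s.
With the tool pointing down it reaches from about 0.4 to 0.825 m from the base axis. Payload 7 kg.
Tool frame: the origin (TCP) lies at the very end of the fingers, on their centre line; the grasp point (between the pads) lies 19 mm behind it (ctrl.tcp_to_grasp is the distance from the TCP to the grasp point, in m); z points along the fingers, x is the direction in which the jaws open and shut, and the axes are right-handed (so a half turn about z gives the same grasp; the last joint's range is limited). The gripper opens to 88 mm and grips with 3 to 60 N. Pads are 19 mm wide; open, the fingers measure 130 mm over their backs; the gripper's body (78 mm by 193 mm) begins 47 mm behind the grasp point.
Start: joints at [84.345, 20.546, 0.682, 0, -70.136, -16.507], TCP at [0.255, 0.625, 0.227] pointing down, gripper open.
Joint ranges: [-176.03, 176.03], [-82.01, 121.73], [-58.28, 71.71], [-173.87, 95.51], [-174.79, -0.11], [-173.66, 173.66]. Speed limits (degrees/s): [136.94, 136.94, 172.46, 180, 180, 180].

INTERFACE

Orientations are given as [roll, pitch, yaw] about the fixed x, y, z axes, in that order (R = Rz(yaw) Ry(pitch) Rx(roll)).
In Python, from plant import sensors, vision, ticket, ctrl gives the robot as it stands. The module is installed in compiled form; this text tells all that it offers.
- The arm moves only by the tool drive_tool, never from a script. Its argument "moves" is a list of rows, each a list of 6 numbers: the shift along the tool's x, y, z in units of 0.15 m (1.0 is 0.15 m), then the turn, a rotation vector about the tool's x, y, z in units of 60 degrees (1.0 is 60 degrees). In form: [[dx, dy, dz, rx, ry, rz], ...]. A call has 1 to 8 rows; each row is the pose to reach, as a shift and turn from the pose measured when the call began, along the tool's axes at that moment; what a row does not reach only later rows make up. A row lasts 1/10 s, in which the tool goes at most 50 mm and 8.59 degrees, less where a joint would pass 70% of its speed; a pose out of reach is approached as far as the arm can. A call with a number of a shift or a turn outside -1 to 1 is refused whole. A call with a gripper value outside its range is refused whole. "fingers" is the opening, from -1 (shut) to 1 (fully open), set as the call begins (left out, the last holds). The fingers move at their own pace and stop on an object; the grip force is fixed at half the most. Time passes only in rows, so rows that repeat a pose let the fingers close. It gives the time, the measured TCP pose, the force and the opening at its end, in the units of the state.
- sensors.get_obs(): the state, without advancing time (a new reading comes with each control period).
- vision.snapshot(name): name is "scene" or "top"; returns a dict with "pixels" (420x560x3 uint8, red, green, blue), "fx", "fy", "cx", "cy" (pixels), "R" (3x3) and "t" (3): a world point X has camera coordinates R X + t. Camera axes: x right, y down, z forward; pixel columns grow to the right and rows downward; lengths in m; the calibration is good to about 2 mm. A picture is of the moment at which its call begins. There is no depth.
- ticket.close_job(): hands the job in, once; it reports no verdict.
The state is a dict: "clock": time; "joint_pos": joint angles; "qvel": joint speeds; "tau": joint torques, N m; "tool_pos": TCP position; "orientation": TCP orientation; "force": force on the tool from outside, world axes, zero at the start; "moment": the same for the moment, N m; "opening": finger opening in m.
Only numpy, scipy, OpenCV 4.12 (cv2) and the standard library are available. Lean on these libraries where they do the work, as an engineer would, in place of code of your own. Each camera call takes 0.05 s, during which the arm holds its last target.

TASK

Tidy the glassworker's bench: put each of the four forming tools - the small brass cup mould, the wide dark dish mould, the grooved bead roller block and the handled paddle - into the wooden nest whose recess has its shape and size. Each must lie the way up it is now, fully down on the floor of its nest, and be let go. Leave the white jar and the steel trough where they are.

Things in the scene. Friction and masses are not known exactly. Their poses are not given: they have to be found in the camera images.
- optic_mould: Brass cup-shaped optic mould, 38 mm diameter, 40 mm tall, open 26 mm bore at the top, 0.13 to 0.25 kg. Loose on the table, upright; goes into the small round nest. Origin: centre of its underside; z up; yaw means nothing.
- dish_mould: Dark graphite dish mould, a low round cup 56 mm diameter, 22 mm tall, open 42 mm hollow on top, 0.08 to 0.17 kg. Loose on the table, upright; goes into the large round nest. Origin: centre of its underside; z up; yaw means nothing.
- bead_roller: Dark graphite bead roller: rectangular block 84 mm long (its x) by 38 mm wide (its y) by 18 mm tall, with three 7 mm deep grooves along x in its top face, 0.07 to 0.14 kg. Loose on the table, grooves up, yaw within 0.35 rad of 0; goes into the oblong nest (a half turn is the same). Best gripped across its width. Origin: centre of its underside; z up.
- paddle: Paddle 135 mm long along x, 0.08 to 0.15 kg: dark graphite blade 60 x 44 (y) x 18 mm thick, at x = 7.5 to 67.5 mm; round wooden handle, 16 mm thick, axis 9 mm up, to x = -67.5 mm. Centre of mass at x = 30 mm: grip the blade there, across y. Loose on the table, yaw within 0.35 rad of 0; goes into the paddle nest, blade in the wide part. Origin: mid-length, at underside height; z up.
- small_round_nest: Nest with a round recess 52 mm in diameter, outside diameter 68 mm, for the optic mould. Fixed pale wood, darker floor 4 mm above the table; rim 8 mm wide, top 8 mm above the table. Origin: centre of its underside, at table height; yaw means nothing.
- large_round_nest: Nest with a round recess 70 mm in diameter, outside diameter 86 mm, for the dish mould. Fixed pale wood, darker floor 4 mm above the table; rim 8 mm wide, top 8 mm above the table. Origin: centre of its underside, at table height; yaw means nothing.
- oblong_nest: Nest with a rectangular recess 98 mm (its x) by 52 mm (its y), outside 114 by 68 mm, for the bead roller, whose length goes along x. Fixed pale wood, darker floor 4 mm above the table; rim 8 mm wide, top 8 mm above the table. Yaw within 0.35 rad of 0. Origin: centre of its underside, at table height.
- paddle_nest: Nest with a recess in the paddle's outline: wide part 74 x 58 mm (x = 0.5 to 74.5 mm), handle slot 30 mm wide (x = -74.5 to 0.5 mm); outside 165 x 74 mm. Fixed pale wood, darker floor 4 mm above the table; rim 8 mm wide, top 8 mm above the table. Yaw within 0.35 rad of 0. Origin: mid-length, at table height; the paddle's origin belongs straight above it, same yaw.
- jar: Bystander: white lidded jar, 48 mm diameter, 58 mm tall, loose, at one side of the work. Origin: centre of its underside.
- trough: Bystander: bright steel trough, 120 by 56 mm, 32 mm tall, open at the top, loose, at the other side of the work. Origin: centre of its underside.
Mind the look-alikes: they are no part of the job. What is shaped like the paddle_nest but turquoise is not meant. Leave any pink look-alike of the paddle alone.

How it is judged (in metres and radians):
At the end, for the whole second after the job is handed in: Each tool's origin is within 12 mm (horizontally) of its own nest's origin, its underside is less than 1.6 mm above the nest floor (5.6 mm above the nest's underside), it is upright within 0.045 rad, and all are at rest (horizontal distance between optic_mould and small_round_nest below 0.012 m and z of optic_mould in the frame of small_round_nest below 0.0056 m and angle between each of optic_mould, dish_mould, bead_roller, paddle's own z axis and vertical below 0.045 rad and linear speed of each of optic_mould, dish_mould, bead_roller, paddle below 0.02 m/s and angular speed of each of optic_mould, dish_mould, bead_roller, paddle below 0.2 rad/s and horizontal distance between dish_mould and large_round_nest below 0.012 m and z of dish_mould in the frame of large_round_nest below 0.0056 m and horizontal distance between bead_roller and oblong_nest below 0.012 m and z of bead_roller in the frame of oblong_nest below 0.0056 m and horizontal distance between paddle and paddle_nest below 0.012 m and z of paddle in the frame of paddle_nest below 0.0056 m); the robot touches nothing.
It fails at once if the jar or the trough was moved by more than 20 mm (distance of any of jar, trough from where it was at the start of the episode above 0.02 m).
It also fails if it takes over 112 s, if anything falls off the work surface, if the arm or the gripper's body presses on something with over 40 N, if the wrist force passes 120 N, or if a joint passes its speed limit or range.

## Working session

There is one attempt and no reset: what is moved stays moved. The work goes in short steps, Python scripts to look and compute and a tool call to move; the robot and the scene stay as the last step left them, time stands still between calls to the robot, and variables do not carry over. Pictures are saved under pics/ and viewed, and the job is handed in when it is done.

Besides the shell and the picture viewer there is one more tool, called after "Emit:" as name(argument=value, ...), one argument or row to a line, values as JSON. drive_tool: Moves the arm, as the interface text tells. Shifts and turns lie within -1 to 1; 1 stands for 0.15 m of shift or 60 degrees of turn. Its arguments: {"type":"object","properties":{"moves":{"type":"array"},"fingers":{"type":"number"}},"required":["moves"]}

```bash
mkdir -p pics; python3 - <<'E'
from plant import sensors, vision, ticket, ctrl
import cv2,pickle
o=sensors.get_obs();print(o, ctrl.tcp_to_grasp)
for n in("scene","top"):
    s=vision.snapshot(n);pickle.dump(s,open(n+".pkl","wb"))
    cv2.imwrite(f"pics/{n}0.png",s["pixels"][:,:,::-1]);print(n,s["fx"],s["cx"],s["cy"],s["R"],s["t"])
E
```

```text
{'clock': 0.0, 'joint_pos': array([ 8.43447516e+01,  2.05902550e+01,  6.34794923e-01, -2.04588031e-02,
       -7.01366146e+01, -1.65080515e+01]), 'qvel': array([-0.03887169,  0.0236669 ,  0.05109949, -0.02592504,  0.04419805,
       -0.09959508]), 'tau': array([ 5.64721831e-04, -5.82716238e+01,  2.93055475e+01,  6.99728832e+00,
        6.95289214e-03, -1.73808612e-04]), 'tool_pos': array([0.25446816, 0.62467034, 0.22564271]), 'orientation': array([-1.79992274e+02, -9.37448281e-02, -1.12170273e+02]), 'force': array([ 0.55508604,  0.37664882, -0.43920291]), 'moment': array([ 0.03798905, -0.01346946,  0.01430106]), 'opening': 0.08766725631046086} 0.0188
scene 453.77789835632973 275.6068539311429 211.33633046024576 [[-0.40634344  0.91367007 -0.00959212]
 [ 0.56836041  0.24452362 -0.78560463]
 [-0.71543794 -0.32467707 -0.61865447]] [ 0.28077747 -0.3307954   1.74098781]
top 417.62909404439426 277.02477778902886 210.38031934442913 [[-0.00362178 -0.99947487 -0.03220027]
 [-0.98640122  0.00886177 -0.16411615]
 [ 0.16431532  0.03116799 -0.98591533]] [0.01542622 0.62601311 0.88032778]
```

View pics/top0.png

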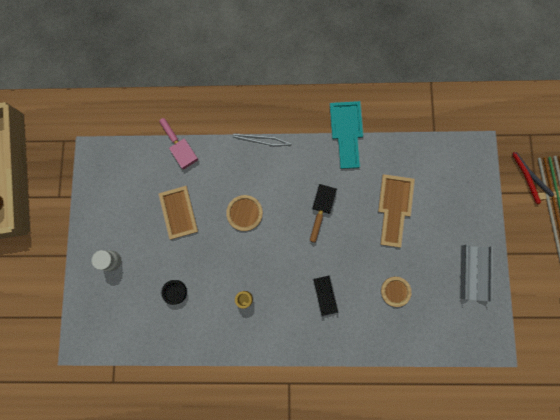

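View pics/scene0.png

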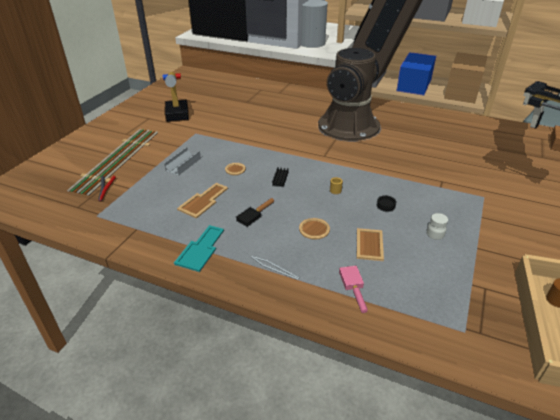

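The top view shows these candidates:
- **Paddle:** dark paddle (322,212); pink look-alike at (180,145).
- **Paddle nest:** wooden (396,210); turquoise look-alike at (347,135).
- **Round nests:** large (244,213), small (396,292).
- **Oblong nest:** (178,213).
- **Dish:** (174,292).
- **Cup:** (244,299).
- **Roller:** (326,295).
- **Jar and trough:** jar (104,260), trough (477,273).

By the description I choose the dark paddle and the wooden nest. Next I'll check them in close crops.

```bash
python3 - <<'E'
import cv2
im=cv2.imread("pics/top0.png")
def crop(x,y,w,h,k,n):
    c=cv2.resize(im[y:y+h,x:x+w],None,fx=k,fy=k,interpolation=cv2.INTER_CUBIC)
    for i in range(0,w,10): cv2.line(c,(i*k,0),(i*k,6 if i%50 else 14),(255,255,255),1); 
    for i in range(0,h,10): cv2.line(c,(0,i*k),(6,i*k),(255,255,255),1)
    cv2.imwrite("pics/"+n,c)
crop(290,165,130,150,4,"cr.png"); crop(150,170,130,150,4,"cl.png")
E
```

```text
(no output)
```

View pics/cr.png

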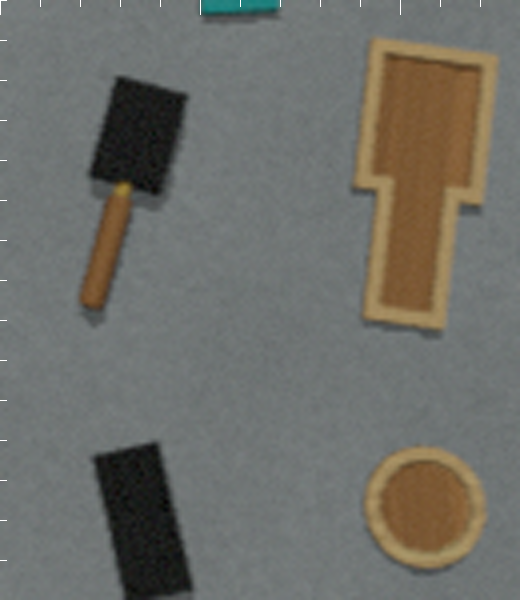

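View pics/cl.png

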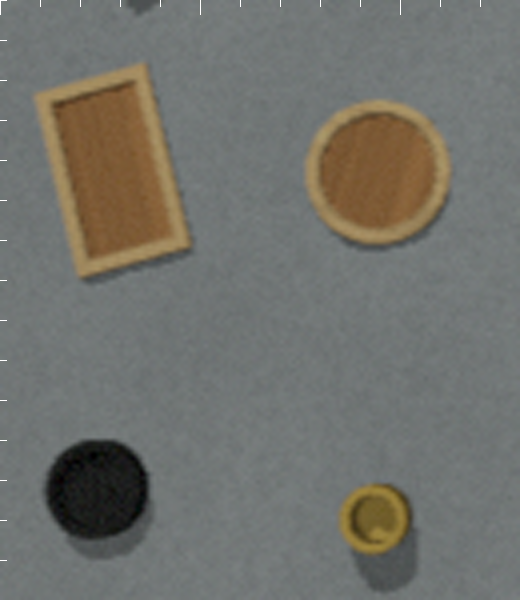

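```bash
cat > h.py <<'E'
import numpy as np, cv2, pickle
from scipy.optimize import least_squares
def proj(s,X):
    c=np.asarray(X)@s["R"].T+s["t"]; return np.c_[s["fx"]*c[:,0]/c[:,2]+s["cx"], s["fy"]*c[:,1]/c[:,2]+s["cy"]]
def unproj(s,uv,z):
    d=s["R"].T@np.array([(uv[0]-s["cx"])/s["fx"],(uv[1]-s["cy"])/s["fy"],1]); c=-s["R"].T@s["t"]
    return c+d*(z-c[2])/d[2]
def place(P,p):
    P=np.array(P,float); c,n=np.cos(p[2]),np.sin(p[2])
    return np.c_[p[0]+c*P[:,0]-n*P[:,1],p[1]+n*P[:,0]+c*P[:,1],P[:,2]]
def rect(x0,x1,w,z): return [(x1,w,z),(x1,-w,z),(x0,-w,z),(x0,w,z)]
M=dict(paddle=rect(.0075,.0675,.022,.018)+[(-.0675,0,.009)],
 roller=rect(-.042,.042,.019,.018),
 oblong=rect(-.057,.057,.034,.008),
 pnest=[(.0825,.037,.008),(.0825,-.037,.008),(-.0075,-.037,.008),(-.0075,.037,.008),(-.0825,-.023,.008),(-.0825,.023,.008)])
def circ(r,z): return [(r*np.cos(a),r*np.sin(a),z) for a in np.linspace(0,6.283,60)]
def fit(s,m,uv):
    u0=unproj(s,np.mean(uv,0),.01)
    r=least_squares(lambda p:(proj(s,place(M[m],p))-uv).ravel(),[u0[0],u0[1],0]); return r.x,np.sqrt(np.mean(r.fun**2))
E
python3 - <<'E'
from h import *
s=pickle.load(open("top.pkl","rb"))
R=lambda L:np.array(L)/4+[290,165]
L=lambda l:np.array(l)/4+[150,170]
off=-.375
res={}
for m,uv in dict(paddle=R([(117,76),(188,94),(162,195),(91,177),(92,307)]),pnest=R([(372,38),(498,56),(484,206),(355,188),(444,330),(364,320)]),oblong=L([(36,94),(147,63),(191,246),(83,279)]),).items():
    res[m],e=fit(s,m,uv+off); print(m,res[m].round(4),np.degrees(res[m][2]).round(1),e)
for m,uv,z in [("lnest",L([(378,172)])[0],.008),("snest",R([(426,508)])[0],.008),("dish",L([(98,488)])[0],.022),("cup",L([(376,518)])[0],.040)]:
    print(m,unproj(s,uv+off,z).round(4))
im=s["pixels"][:,:,::-1].copy()
c=cv2.resize(im[265:325,300:360],None,fx=9,fy=9,interpolation=cv2.INTER_CUBIC);c=np.clip(c*2.,0,255).astype(np.uint8);cv2.imwrite("pics/roller.png",c)
E
```

```text
paddle [ 0.6232 -0.0873 -0.2772] -15.9 0.45066794794050014
pnest [ 0.6303 -0.2598 -0.1559] -8.9 0.15802633757777274
oblong [0.6316 0.246  0.2754] 15.8 0.28833878441266114
lnest [0.6288 0.09   0.008 ]
snest [ 0.4461 -0.254   0.008 ]
dish [0.4478 0.2448 0.022 ]
cup [0.4318 0.0858 0.04  ]
```

View pics/roller.png

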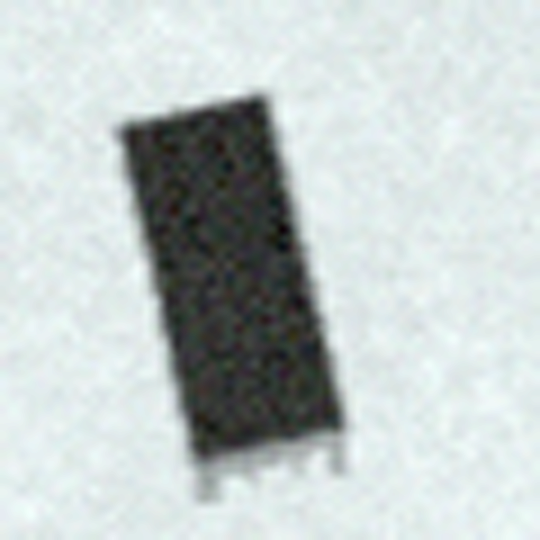

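```bash
python3 - <<'E'
from h import *
s=pickle.load(open("top.pkl","rb"))
r,e=fit(s,"roller",np.array([(122,128),(267,96),(343,430),(200,460)])/9+[300,265]-.44);print(r,np.degrees(r[2]),e)
P=dict(paddle=[.6232,-.0873,-.2772],pnest=[.6303,-.2598,-.1559],oblong=[.6316,.246,.2754],roller=r)
P=[(M[k],v) for k,v in P.items()]+[(circ(.043,.008),(.6288,.09,0)),(circ(.034,.008),(.4461,-.254,0)),(circ(.028,.022),(.4478,.2448,0)),(circ(.019,.04),(.4318,.0858,0))]
o=[]
for n,(x,y,w,h),k in [("top",(150,160,280,165),2.8),("scene",(160,140,260,140),3)]:
    s=pickle.load(open(n+".pkl","rb"))
    im=cv2.resize(s["pixels"][y:y+h,x:x+w,::-1],None,fx=k,fy=k,interpolation=cv2.INTER_CUBIC)
    for m,p in P:
        q=((proj(s,place(m,p))-[x,y]+.5)*k).astype(int)
        for a in q: cv2.circle(im,tuple(map(int,a)),1,(0,0,255),-1)
    cv2.imwrite(f"pics/ov_{n}.png",im)
E
```

```text
[ 0.43860631 -0.09474851  0.20851348] 11.946942473958943 0.3223213053073013
```

View pics/ov_top.png

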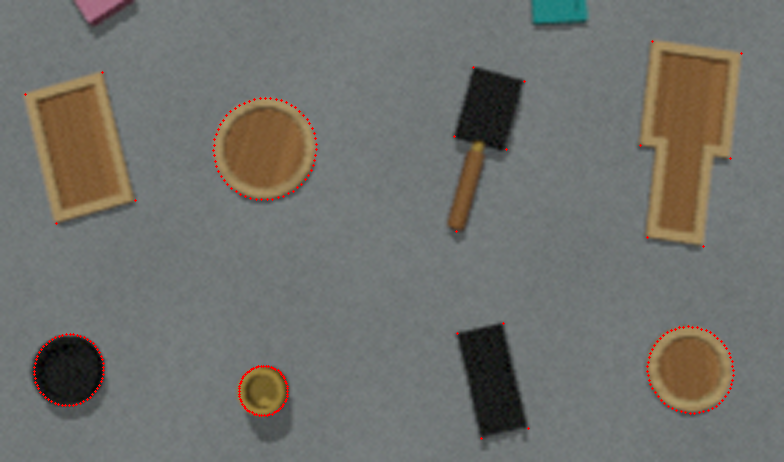

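View pics/ov_scene.png

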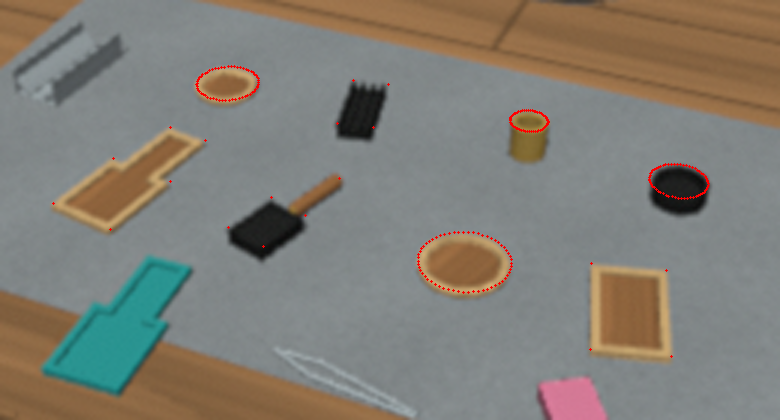

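```bash
cat > go.py <<'E'
import sys,numpy as np
from scipy.spatial.transform import Rotation as R
from plant import sensors
def go(x,y,z,yaw):
    o=sensors.get_obs(); A=R.from_euler('xyz',o["orientation"],degrees=True)
    d=A.inv().apply(np.array([x,y,z])-o["tool_pos"])/.15
    r=(A.inv()*R.from_euler('xyz',[180,0,yaw],degrees=True)).as_rotvec(degrees=True)/60
    k=max(1,abs(d).max(),abs(r).max())
    print("t",round(o["clock"],2),"pos",o["tool_pos"].round(4),o["orientation"].round(1),"F",o["force"].round(1),"open",round(o["opening"],4),"q",o["joint_pos"].round(0))
    print("k",round(k,2),"row",(np.r_[d,r]/k).round(3).tolist())
go(*map(float,sys.argv[1:]))
E
python3 go.py .448 .245 .15 -105
```

```text
t 0.1 pos [0.2545 0.6247 0.2257] [-1.800e+02 -1.000e-01 -1.122e+02] F [-0.2  0.2 -0. ] open 0.0875 q [ 84.  21.   1.  -0. -70. -17.]
k 2.15 row [0.864, -1.0, 0.236, -0.0, -0.001, -0.056]
```

Emit:
drive_tool(
  moves=[
    [0.4,-0.5,0.1,0,0,-0.03],
    [0.86,-1,0.2,0,0,-0.056],
    [0.86,-1,0.2,0,0,-0.056],
    [0.86,-1,0.2,0,0,-0.056],
    [0.86,-1,0.2,0,0,-0.056],
  ],
  fingers=1,
)

```text
clock: 0.6
tool_pos: [0.3456, 0.4432, 0.1949]
orientation: [180.0, -0.3, -109.0]
force: [1.0, 0.5, -0.3]
opening: 0.0878
```

```bash
python3 go.py .448 .245 .15 -105
```

```text
t 0.6 pos [0.3456 0.4432 0.1949] [ 180.    -0.3 -109. ] F [ 1.   0.5 -0.3] open 0.0878 q [ 72.  11. -16.  -0. -63.  -1.]
k 1.08 row [0.953, -1.0, 0.282, 0.001, -0.004, -0.062]
```

Emit:
drive_tool(
  moves=[
    [0.95,-1,0.28,0,0,-0.062],
    [0.95,-1,0.28,0,0,-0.062],
    [0.95,-1,0.28,0,0,-0.062],
    [0.95,-1,0.28,0,0,-0.062],
    [0.95,-1,0.28,0,0,-0.062],
    [0.95,-1,0.28,0,0,-0.062],
    [0.95,-1,0.28,0,0,-0.062],
  ],
)

```text
clock: 1.3
tool_pos: [0.4411, 0.2595, 0.1535]
orientation: [180.0, -0.3, -105.4]
force: [0.8, -0.1, -0.1]
opening: 0.088
```

```bash
python3 go.py .448 .245 .05 -105
```

```text
t 1.3 pos [0.4411 0.2595 0.1535] [ 180.    -0.3 -105.4] F [ 0.8 -0.1 -0.1] open 0.088 q [ 53.   9. -25.   0. -56.  22.]
k 1 row [0.078, -0.07, 0.69, 0.001, -0.004, -0.006]
```

Emit:
drive_tool(
  moves=[
    [0.078,-0.07,0.3,0,-0.004,-0.006],
    [0.078,-0.07,0.69,0,-0.004,-0.006],
    [0.078,-0.07,0.69,0,-0.004,-0.006],
    [0.078,-0.07,0.69,0,-0.004,-0.006],
    [0.078,-0.07,0.69,0,-0.004,-0.006],
  ],
)

```text
clock: 1.8
tool_pos: [0.4488, 0.2468, 0.0518]
orientation: [-180.0, 0.1, -104.9]
force: [0.9, 0.8, 1.1]
opening: 0.0876
```

```bash
python3 go.py .448 .245 .008 -105
```

```text
t 1.8 pos [0.4488 0.2468 0.0518] [-1.800e+02  1.000e-01 -1.049e+02] F [0.9 0.8 1.1] open 0.0876 q [ 51.  16. -32.  -0. -41.  24.]
k 1 row [0.013, 0.002, 0.292, -0.0, 0.001, 0.002]
```

Emit:
drive_tool(
  moves=[
    [0.013,0.002,0.15,0,0,0],
    [0.013,0.002,0.29,0,0,0],
    [0.013,0.002,0.29,0,0,0],
    [0.013,0.002,0.29,0,0,0],
  ],
)

```text
clock: 2.2
tool_pos: [0.4489, 0.2462, 0.0101]
orientation: [-179.9, 0.2, -104.8]
force: [0.2, -0.2, -0.1]
opening: 0.0879
```

Emit:
drive_tool(
  moves=[
    [0,0,0,0,0,0],
    [0,0,0,0,0,0],
    [0,0,0,0,0,0],
    [0,0,0,0,0,0],
    [0,0,0,0,0,0],
    [0,0,0,0,0,0],
    [0,0,0,0,0,0],
    [0,0,0,0,0,0],
  ],
  fingers=-1,
)

```text
clock: 3.0
tool_pos: [0.4491, 0.2465, 0.0104]
orientation: [-179.9, 0.2, -104.8]
force: [-0.4, 0.8, 5.4]
opening: 0.0556
```

```bash
python3 go.py .448 .245 .11 -105
```

```text
t 3.0 pos [0.4491 0.2465 0.0104] [-179.9    0.2 -104.8] F [-0.4  0.8  5.4] open 0.0556 q [ 51.  20. -35.   0. -35.  24.]
k 1 row [0.009, 0.003, -0.664, -0.002, 0.003, 0.003]
```

Emit:
drive_tool(
  moves=[
    [0,0,-0.2,0,0,0],
    [0,0,-0.5,0,0,0],
    [0,0,-0.66,0,0,0],
    [0,0,-0.66,0,0,0],
    [0,0,-0.66,0,0,0],
  ],
)

```text
clock: 3.5
tool_pos: [0.4484, 0.2459, 0.1092]
orientation: [-179.9, 0.2, -104.9]
force: [-0.7, -0.1, -2.3]
opening: 0.0555
```

```bash
python3 go.py .629 .09 .09 -105
```

```text
t 3.5 pos [0.4484 0.2459 0.1092] [-179.9    0.2 -104.9] F [-0.7 -0.1 -2.3] open 0.0555 q [ 51.  12. -29.  -0. -49.  24.]
k 1.43 row [0.487, -1.0, 0.089, -0.001, 0.003, 0.002]
```

Emit:
drive_tool(
  moves=[
    [0.2,-0.4,0.04,0,0,0],
    [0.487,-1,0.089,0,0,0],
    [0.487,-1,0.089,0,0,0],
    [0.487,-1,0.089,0,0,0],
    [0.487,-1,0.089,0,0,0],
  ],
)

```text
clock: 4.0
tool_pos: [0.5749, 0.1343, 0.0928]
orientation: [179.9, 0.0, -105.1]
force: [-1.3, -0.8, -1.7]
opening: 0.0548
```

```bash
python3 go.py .629 .09 .06 -105
```

```text
t 4.0 pos [0.5749 0.1343 0.0928] [ 179.9    0.  -105.1] F [-1.3 -0.8 -1.7] open 0.0548 q [ 32.  20. -20.  -0. -51.  43.]
k 1 row [0.191, -0.425, 0.218, 0.002, 0.001, -0.001]
```

Emit:
drive_tool(
  moves=[
    [0.19,-0.425,0.21,0,0,0],
    [0.19,-0.425,0.21,0,0,0],
    [0.19,-0.425,0.21,0,0,0],
    [0.19,-0.425,0.21,0,0,0],
    [0.19,-0.425,0.21,0,0,0],
  ],
)

```text
clock: 4.5
tool_pos: [0.628, 0.0908, 0.0607]
orientation: [179.8, -0.0, -105.0]
force: [-0.5, 0.9, -1.3]
opening: 0.0551
```

```bash
cat > snap.py <<'E'
import sys
from plant import vision
from h import *
n,x,y,w,h,k,out=sys.argv[1],*map(int,sys.argv[2:7]),sys.argv[7]
s=vision.snapshot(n);pickle.dump(s,open("cur_"+n+".pkl","wb"))
cv2.imwrite("pics/"+out,cv2.resize(s["pixels"][y:y+h,x:x+w,::-1],None,fx=k,fy=k,interpolation=cv2.INTER_CUBIC))
E
python3 snap.py scene 240 140 140 110 5 d1.png; python3 go.py .629 .09 .0165 -105
```

```text
t 4.55 pos [0.6283 0.0911 0.0612] [ 179.9    0.  -105. ] F [ 0.4 -0.3 -1.6] open 0.0551 q [ 26.  25. -16.  -0. -49.  49.]
k 1 row [0.006, -0.007, 0.298, 0.002, 0.001, -0.0]
```

View pics/d1.png

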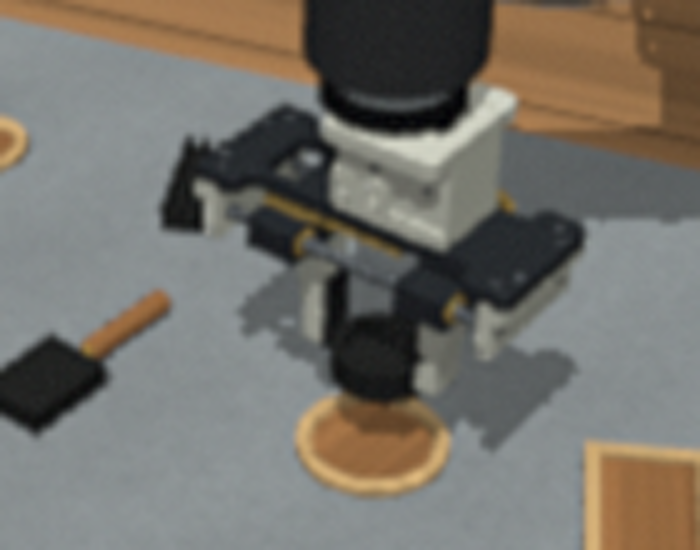

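The dish is held level at crop (375,355), above the large nest at (375,440). I'm lowering it now.

Emit:
drive_tool(
  moves=[
    [0.006,-0.007,0.15,0.002,0,0],
    [0.006,-0.007,0.28,0.002,0,0],
    [0.006,-0.007,0.3,0.002,0,0],
    [0.006,-0.007,0.3,0.002,0,0],
    [0.006,-0.007,0.31,0.002,0,0],
  ],
)

```text
clock: 5.05
tool_pos: [0.6297, 0.0907, 0.0162]
orientation: [-179.9, 0.1, -105.0]
force: [0.8, -0.7, -1.1]
opening: 0.055
```

```bash
python3 go.py .629 .09 .0145 -105
```

```text
t 5.05 pos [0.6297 0.0907 0.0162] [-1.799e+02  1.000e-01 -1.050e+02] F [ 0.8 -0.7 -1.1] open 0.055 q [ 26.  28. -18.   0. -44.  49.]
k 1 row [0.006, 0.004, 0.011, -0.002, 0.002, 0.001]
```

Emit:
drive_tool(
  moves=[
    [0.003,0.004,0.011,0,0,0],
    [0.003,0.004,0.012,0,0,0],
    [0.003,0.004,0.012,0,0,0],
  ],
)

```text
clock: 5.35
tool_pos: [0.6293, 0.0905, 0.0149]
orientation: [-179.8, 0.1, -105.0]
force: [0.3, 0.0, -1.9]
opening: 0.055
```

Emit:
drive_tool(
  moves=[
    [0,0,0,0,0,0],
    [0,0,0,0,0,0],
    [0,0,0,0,0,0],
    [0,0,0,0,0,0],
    [0,0,0,0,0,0],
    [0,0,0,0,0,0],
  ],
  fingers=1,
)

```text
clock: 5.95
tool_pos: [0.6293, 0.0905, 0.0149]
orientation: [-179.8, 0.1, -105.0]
force: [-0.7, 0.3, -0.0]
opening: 0.0871
```

Emit:
drive_tool(
  moves=[
    [0,0,-0.2,0,0,0],
    [0,0,-0.5,0,0,0],
    [0,0,-0.7,0,0,0],
    [0,0,-0.7,0,0,0],
  ],
)

```text
clock: 6.35
tool_pos: [0.6319, 0.0913, 0.1253]
orientation: [-179.4, 0.4, -104.9]
force: [0.8, 0.4, 0.7]
opening: 0.0875
```

```bash
python3 go.py .432 .086 .1 -105
```

```text
t 6.35 pos [0.6319 0.0913 0.1253] [-179.4    0.4 -104.9] F [0.8 0.4 0.7] open 0.0875 q [ 26.  21. -12.   0. -56.  49.]
k 1.28 row [0.295, 1.0, 0.12, -0.007, 0.005, 0.001]
```

Emit:
drive_tool(
  moves=[
    [0.15,0.5,0,0,0,0],
    [0.295,1,0.12,-0.007,0.005,0],
    [0.295,1,0.12,-0.007,0.005,0],
    [0.295,1,0.12,-0.007,0.005,0],
    [0.295,1,0.12,-0.007,0.005,0],
  ],
)

```text
clock: 6.85
tool_pos: [0.4744, 0.0869, 0.1056]
orientation: [-179.9, 0.1, -104.8]
force: [0.9, -0.1, 0.6]
opening: 0.0875
```

```bash
python3 go.py .432 .086 .08 -105
```

```text
t 6.85 pos [0.4744 0.0869 0.1056] [-1.799e+02  1.000e-01 -1.048e+02] F [ 0.9 -0.1  0.6] open 0.0875 q [ 34.   9. -33.   0. -48.  41.]
k 1 row [0.079, 0.272, 0.17, -0.002, 0.001, 0.003]
```

Emit:
drive_tool(
  moves=[
    [0.079,0.272,0.17,0,0,0],
    [0.079,0.272,0.17,0,0,0],
    [0.079,0.272,0.17,0,0,0],
    [0.079,0.272,0.17,0,0,0],
  ],
)

```text
clock: 7.25
tool_pos: [0.4338, 0.0868, 0.0804]
orientation: [-179.8, 0.1, -104.8]
force: [-0.4, 0.5, -0.4]
opening: 0.0874
```

```bash
python3 go.py .432 .086 .0115 -105
```

```text
t 7.25 pos [0.4338 0.0868 0.0804] [-1.798e+02  1.000e-01 -1.048e+02] F [-0.4  0.5 -0.4] open 0.0874 q [ 37.   7. -39.   0. -43.  38.]
k 1 row [0.009, 0.012, 0.459, -0.004, 0.002, 0.003]
```

Emit:
drive_tool(
  moves=[
    [0.009,0.012,0.2,-0.003,0,0.003],
    [0.009,0.012,0.4,-0.003,0,0.003],
    [0.009,0.012,0.46,-0.003,0,0.003],
    [0.009,0.012,0.46,-0.003,0,0.003],
    [0.009,0.012,0.46,-0.003,0,0.003],
  ],
)

```text
clock: 7.75
tool_pos: [0.4331, 0.0865, 0.0121]
orientation: [-179.9, 0.2, -105.0]
force: [0.8, 0.3, 0.5]
opening: 0.0878
```

Emit:
drive_tool(
  moves=[
    [0,0,0,0,0,0],
    [0,0,0,0,0,0],
    [0,0,0,0,0,0],
    [0,0,0,0,0,0],
    [0,0,0,0,0,0],
    [0,0,0,0,0,0],
    [0,0,0,0,0,0],
    [0,0,0,0,0,0],
  ],
  fingers=-1,
)

```text
clock: 8.55
tool_pos: [0.4331, 0.0866, 0.0122]
orientation: [-179.9, 0.2, -105.0]
force: [0.1, 1.4, 1.2]
opening: 0.0379
```

```bash
python3 snap.py top 150 160 280 165 2 t1.png; python3 go.py .432 .086 .11 -105
```

```text
t 8.6 pos [0.4331 0.0865 0.0121] [-179.9    0.2 -105. ] F [-1.2 -0.2  2. ] open 0.0381 q [ 37.  14. -43.  -0. -32.  38.]
k 1 row [0.003, 0.005, -0.652, -0.001, 0.003, 0.0]
```

View pics/t1.png

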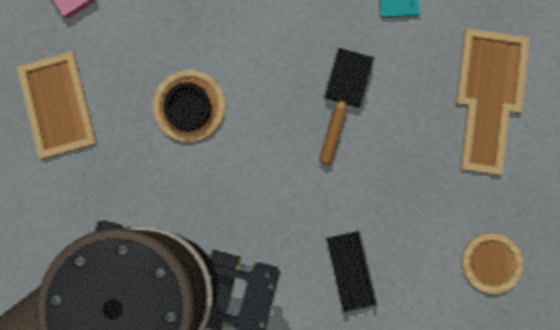

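The dish is seated in the large nest at crop (187,107), against a nest centre of (189,106). The cup is gripped at 38 mm. Next I'm lifting it and carrying it to the small nest.

Emit:
drive_tool(
  moves=[
    [0,0,-0.2,0,0,0],
    [0,0,-0.4,0,0,0],
    [0,0,-0.55,0,0,0],
    [0,0,-0.55,0,0,0],
  ],
)

```text
clock: 9.0
tool_pos: [0.4344, 0.0873, 0.0973]
orientation: [-179.7, 0.4, -105.0]
force: [0.2, 0.7, -0.7]
opening: 0.038
```

```bash
python3 go.py .446 -.254 .09 -105
```

```text
t 9.0 pos [0.4344 0.0873 0.0973] [-179.7    0.4 -105. ] F [ 0.2  0.7 -0.7] open 0.038 q [ 37.   6. -38.  -0. -46.  38.]
k 2.18 row [1.0, -0.304, 0.017, -0.002, 0.003, 0.0]
```

Emit:
drive_tool(
  moves=[
    [0.3,-0.1,0,0,0,0],
    [0.6,-0.2,0,0,0,0],
    [1,-0.304,0.01,0,0,0],
    [1,-0.304,0.01,0,0,0],
    [1,-0.304,0.01,0,0,0],
    [1,-0.304,0.01,0,0,0],
  ],
)

```text
clock: 9.6
tool_pos: [0.4394, -0.0694, 0.0944]
orientation: [-179.8, 0.4, -105.0]
force: [-0.3, 0.6, -2.4]
opening: 0.0387
```

```bash
python3 go.py .446 -.254 .09 -105
```

```text
t 9.6 pos [ 0.4394 -0.0694  0.0944] [-179.8    0.4 -105. ] F [-0.3  0.6 -2.4] open 0.0387 q [ 16.   6. -38.  -0. -45.  59.]
k 1.18 row [1.0, -0.307, 0.02, -0.003, 0.005, -0.0]
```

Emit:
drive_tool(
  moves=[
    [0.4,-0.12,0,0,0,0],
    [0.8,-0.24,0,0,0,0],
    [1,-0.307,0.02,0,0,0],
    [1,-0.307,0.02,0,0.003,0],
    [1,-0.307,0.02,0,0.003,0],
  ],
)

```text
clock: 10.1
tool_pos: [0.4449, -0.2265, 0.0898]
orientation: [-179.8, 0.2, -105.1]
force: [-0.0, 0.7, -2.6]
opening: 0.0383
```

```bash
python3 go.py .446 -.254 .055 -105
```

```text
t 10.1 pos [ 0.4449 -0.2265  0.0898] [-179.8    0.2 -105.1] F [-0.   0.7 -2.6] open 0.0383 q [ -5.  12. -32.  -0. -46.  80.]
k 1 row [0.176, -0.054, 0.232, -0.003, 0.003, -0.002]
```

Emit:
drive_tool(
  moves=[
    [0.176,-0.06,0.12,0,0,0],
    [0.176,-0.06,0.23,0,0.003,0],
    [0.176,-0.06,0.23,0,0.003,0],
    [0.176,-0.06,0.23,0,0.003,0],
  ],
)

```text
clock: 10.5
tool_pos: [0.4471, -0.2528, 0.0554]
orientation: [-179.9, -0.0, -105.0]
force: [0.0, 0.4, -1.1]
opening: 0.038
```

```bash
python3 go.py .447 -.254 .0165 -105
```

```text
t 10.5 pos [ 0.4471 -0.2528  0.0554] [-179.9   -0.  -105. ] F [ 0.   0.4 -1.1] open 0.038 q [ -8.  16. -32.   0. -42.  82.]
k 1 row [0.008, -0.001, 0.259, -0.002, -0.0, -0.0]
```

Emit:
drive_tool(
  moves=[
    [0.008,0,0.12,0,0,0],
    [0.008,0,0.22,0,0,0],
    [0.008,0,0.26,0,0,0],
    [0.008,0,0.265,0,0,0],
    [0.008,0,0.265,0,0,0],
  ],
)

```text
clock: 11.0
tool_pos: [0.4476, -0.2535, 0.0164]
orientation: [-179.8, -0.0, -104.9]
force: [-0.4, 0.4, -1.5]
opening: 0.0384
```

```bash
python3 go.py .447 -.254 .0162 -105
```

```text
t 11.0 pos [ 0.4476 -0.2535  0.0164] [-179.8   -0.  -104.9] F [-0.4  0.4 -1.5] open 0.0384 q [ -8.  19. -34.   0. -36.  83.]
k 1 row [0.004, 0.003, 0.002, -0.003, -0.0, 0.001]
```

Emit:
drive_tool(
  moves=[
    [0,0,0.003,0,0,0],
    [0,0,0.003,0,0,0],
    [0,0,0.003,0,0,0],
    [0,0,0.003,0,0,0],
    [0,0,0.003,0,0,0],
    [0,0,0.003,0,0,0],
    [0,0,0.003,0,0,0],
    [0,0,0.003,0,0,0],
  ],
  fingers=1,
)

```text
clock: 11.8
tool_pos: [0.4476, -0.2535, 0.0159]
orientation: [-179.8, -0.0, -104.9]
force: [-0.1, 0.4, 0.4]
opening: 0.0869
```

Emit:
drive_tool(
  moves=[
    [0,0,-0.2,0,0,0],
    [0,0,-0.5,0,0,0],
    [0,0,-0.6,0,0,0],
    [0,0,-0.6,0,0,0],
  ],
)

```text
clock: 12.2
tool_pos: [0.4492, -0.2539, 0.1088]
orientation: [-179.5, 0.0, -104.9]
force: [0.6, 0.7, -1.2]
opening: 0.0873
```

```bash
python3 go.py .4386 -.0947 .08 -78
```

```text
t 12.2 pos [ 0.4492 -0.2539  0.1088] [-179.5    0.  -104.9] F [ 0.6  0.7 -1.2] open 0.0873 q [ -8.  12. -29.   0. -49.  83.]
k 1.01 row [-1.0, 0.34, 0.188, -0.008, -0.002, -0.446]
```

Emit:
drive_tool(
  moves=[
    [-0.4,0.12,0,0,0,-0.14],
    [-0.8,0.24,0.05,0,0,-0.28],
    [-1,0.34,0.18,-0.007,0,-0.42],
    [-1,0.34,0.18,-0.007,0,-0.446],
    [-1,0.34,0.18,-0.007,0,-0.446],
    [-1,0.34,0.18,-0.007,0,-0.446],
  ],
)

```text
clock: 12.8
tool_pos: [0.4387, -0.096, 0.0811]
orientation: [180.0, -0.1, -78.2]
force: [0.3, 0.9, 0.4]
opening: 0.0876
```

```bash
python3 go.py .4386 -.0947 .04 -78
```

```text
t 12.8 pos [ 0.4387 -0.096   0.0811] [ 1.80e+02 -1.00e-01 -7.82e+01] F [0.3 0.9 0.4] open 0.0876 q [ 13.   8. -38.   0. -44.  89.]
k 1 row [-0.009, -0.001, 0.274, 0.0, -0.002, -0.003]
```

Emit:
drive_tool(
  moves=[
    [-0.009,0,0.2,0,-0.002,-0.003],
    [-0.009,0,0.4,0,-0.002,-0.003],
    [-0.009,0,0.47,0,-0.002,-0.003],
    [-0.009,0,0.49,0,-0.002,-0.003],
    [-0.009,0,0.495,0,-0.002,-0.003],
  ],
)

```text
clock: 13.3
tool_pos: [0.4388, -0.0955, 0.0071]
orientation: [180.0, -0.0, -78.1]
force: [-0.4, -0.1, 0.6]
opening: 0.0877
```

```bash
python3 go.py .4386 -.0947 .007 -78
```

```text
t 13.3 pos [ 0.4388 -0.0955  0.0071] [180.   -0.  -78.1] F [-0.4 -0.1  0.6] open 0.0877 q [ 13.  16. -43.   0. -32.  89.]
k 1 row [-0.005, 0.0, 0.001, 0.001, -0.0, -0.001]
```

Emit:
drive_tool(
  moves=[
    [0,0,0,0,0,0],
    [0,0,0,0,0,0],
    [0,0,0,0,0,0],
    [0,0,0,0,0,0],
    [0,0,0,0,0,0],
    [0,0,0,0,0,0],
    [0,0,0,0,0,0],
    [0,0,0,0,0,0],
  ],
  fingers=-1,
)

```text
clock: 14.1
tool_pos: [0.4388, -0.0954, 0.0072]
orientation: [180.0, -0.0, -78.1]
force: [-0.4, -0.1, 2.1]
opening: 0.0375
```

Emit:
drive_tool(
  moves=[
    [0,0,-0.15,0,0,0],
    [0,0,-0.35,0,0,0],
    [0,0,-0.5,0,0,0],
    [0,0,-0.5,0,0,0],
  ],
)

```text
clock: 14.5
tool_pos: [0.4408, -0.0951, 0.0848]
orientation: [-179.7, -0.0, -78.0]
force: [0.1, 0.3, -0.7]
opening: 0.0379
```

```bash
python3 snap.py scene 200 120 200 140 4 r1.png; python3 go.py .6316 .246 .08 -74.2
```

```text
t 14.55 pos [ 0.4397 -0.0952  0.0833] [-179.9   -0.   -78.1] F [ 0.2  0.4 -1. ] open 0.0376 q [ 13.   8. -38.   0. -44.  89.]
k 1.96 row [-1.0, -0.878, 0.013, -0.001, -0.0, -0.033]
```

View pics/r1.png

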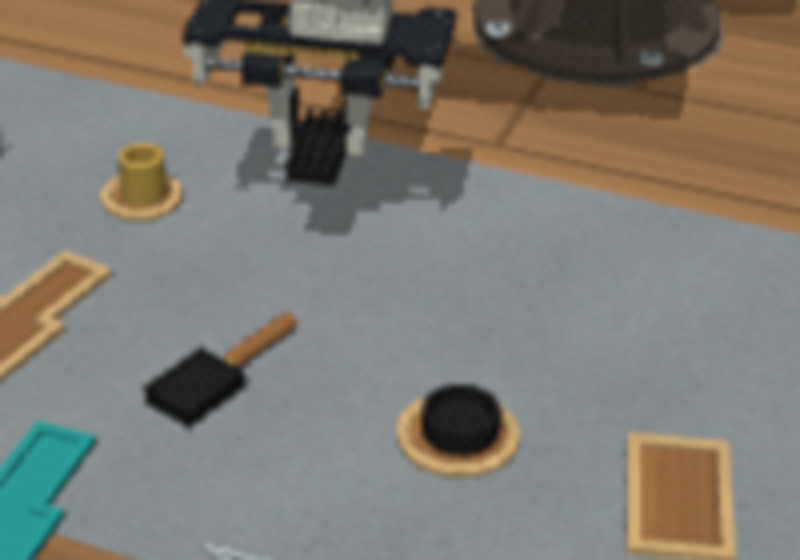

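The view shows the roller held level at crop (320,160), the cup in its nest at (141,180) and the dish in its nest at (460,425). I'm moving on to the oblong nest.

Emit:
drive_tool(
  moves=[
    [-0.25,-0.22,0,0,0,0],
    [-0.6,-0.53,0,0,0,-0.02],
    [-1,-0.878,0.01,0,0,-0.03],
    [-1,-0.878,0.01,0,0,-0.03],
    [-1,-0.878,0.01,0,0,-0.03],
    [-1,-0.878,0.01,0,0,-0.03],
  ],
)

```text
clock: 15.15
tool_pos: [0.5368, 0.0795, 0.0801]
orientation: [180.0, -0.0, -76.2]
force: [-0.4, -0.5, -1.8]
opening: 0.0378
```

```bash
python3 go.py .6316 .246 .07 -74.2
```

```text
t 15.15 pos [0.5368 0.0795 0.0801] [180.   -0.  -76.2] F [-0.4 -0.5 -1.8] open 0.0378 q [ 29.  16. -27.   0. -47.  75.]
k 1 row [-0.927, -0.879, 0.066, 0.001, -0.001, -0.033]
```

Emit:
drive_tool(
  moves=[
    [-0.25,-0.24,0,0,0,0],
    [-0.6,-0.57,0.02,0,0,-0.02],
    [-0.927,-0.879,0.06,0,0,-0.033],
    [-0.927,-0.879,0.06,0,0,-0.033],
    [-0.927,-0.879,0.06,0,0,-0.033],
    [-0.927,-0.879,0.06,0,0,-0.033],
    [-0.927,-0.879,0.06,0,0,-0.033],
  ],
)

```text
clock: 15.85
tool_pos: [0.6306, 0.2443, 0.0701]
orientation: [179.8, -0.1, -74.3]
force: [-0.3, -0.3, -1.1]
opening: 0.0379
```

```bash
python3 go.py .6316 .246 .03 -74.2
```

```text
t 15.85 pos [0.6306 0.2443 0.0701] [ 1.798e+02 -1.000e-01 -7.430e+01] F [-0.3 -0.3 -1.1] open 0.0379 q [ 38.  28. -10.   0. -53.  68.]
k 1 row [-0.01, -0.01, 0.267, 0.003, -0.001, -0.001]
```

Emit:
drive_tool(
  moves=[
    [-0.01,-0.01,0.15,0.003,0,0],
    [-0.01,-0.01,0.27,0.003,0,0],
    [-0.01,-0.01,0.27,0.003,0,0],
    [-0.01,-0.01,0.27,0.003,0,0],
  ],
)

```text
clock: 16.25
tool_pos: [0.6314, 0.2449, 0.0301]
orientation: [-180.0, -0.1, -74.3]
force: [0.4, 0.4, -0.3]
opening: 0.0376
```

```bash
python3 snap.py scene 300 180 120 100 6 r2.png; python3 go.py .6316 .246 .0115 -74.2
```

```text
t 16.3 pos [0.632  0.2454 0.0308] [-1.799e+02 -1.000e-01 -7.430e+01] F [ 0.2  0.6 -0.7] open 0.0376 q [ 38.  30. -11.   0. -48.  68.]
k 1 row [-0.004, 0.001, 0.128, -0.001, -0.001, -0.002]
```

View pics/r2.png

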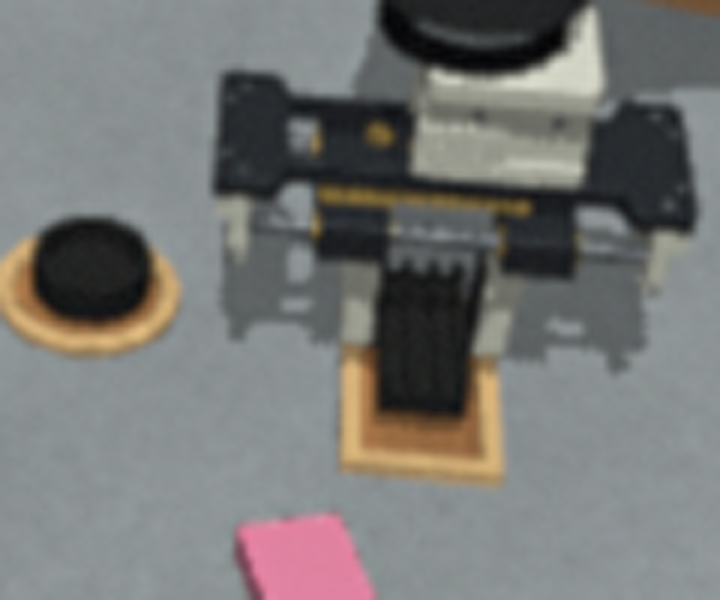

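The roller at crop (420,340) is over the recess and aligned with it. I'll lower it, release and retreat.

Emit:
drive_tool(
  moves=[
    [-0.004,0,0.08,0,0,0],
    [-0.004,0,0.12,0,0,0],
    [-0.004,0,0.132,0,0,0],
    [-0.004,0,0.132,0,0,0],
    [-0.004,0,0.132,0,0,0],
  ],
)

```text
clock: 16.8
tool_pos: [0.6315, 0.2458, 0.0112]
orientation: [-179.9, -0.1, -74.3]
force: [-2.5, -1.4, 5.3]
opening: 0.0376
```

Emit:
drive_tool(
  moves=[
    [0,0,0,0,0,0],
    [0,0,0,0,0,0],
    [0,0,0,0,0,0],
    [0,0,0,0,0,0],
    [0,0,0,0,0,0],
    [0,0,0,0,0,0],
    [0,0,0,0,0,0],
    [0,0,0,0,0,0],
  ],
  fingers=1,
)

```text
clock: 17.6
tool_pos: [0.6315, 0.2458, 0.0112]
orientation: [-180.0, -0.1, -74.3]
force: [-0.8, -0.2, -0.2]
opening: 0.0872
```

Emit:
drive_tool(
  moves=[
    [0,0,-0.2,0,0,0],
    [0,0,-0.4,0,0,0],
    [0,0,-0.5,0,0,0],
    [0,0,-0.5,0,0,0],
  ],
)

```text
clock: 18.0
tool_pos: [0.6329, 0.2469, 0.0892]
orientation: [-179.7, -0.0, -74.3]
force: [-0.7, 0.2, 0.5]
opening: 0.0877
```

```bash
python3 -c "
import numpy as np
for p in [(.6232,-.0873,-.2772),(.6303,-.2598,-.1559)]: print(p[0]+.03*np.cos(p[2]),p[1]+.03*np.sin(p[2]),np.degrees(p[2])-90)"
python3 go.py .652 -.0955 .08 -105.9
```

```text
0.652054763973424 -0.09550990840618767 -105.88239008102641
0.6599361656567697 -0.2644580774107458 -98.93241202608954
t 18.0 pos [0.6329 0.2469 0.0892] [-179.7   -0.   -74.3] F [-0.7  0.2  0.5] open 0.0877 q [ 38.  27.  -9.   0. -54.  68.]
k 2.23 row [1.0, 0.222, 0.026, -0.002, 0.001, 0.236]
```

Emit:
drive_tool(
  moves=[
    [0.4,0.1,0,0,0,0.1],
    [0.8,0.2,0,0,0,0.2],
    [1,0.222,0,0,0,0.236],
    [1,0.222,0,0,0,0.236],
    [1,0.222,0,0,0,0.236],
  ],
)

```text
clock: 18.5
tool_pos: [0.641, 0.0916, 0.088]
orientation: [-179.8, 0.1, -88.6]
force: [-0.4, 1.1, -0.1]
opening: 0.0877
```

```bash
python3 go.py .652 -.0955 .08 -105.9
```

```text
t 18.5 pos [0.641  0.0916 0.088 ] [-1.798e+02  1.000e-01 -8.860e+01] F [-0.4  1.1 -0.1] open 0.0877 q [ 25.  24. -13.   0. -52.  66.]
k 1.25 row [1.0, -0.034, 0.042, -0.003, 0.001, 0.231]
```

Emit:
drive_tool(
  moves=[
    [0.4,0,0,0,0,0.1],
    [0.8,-0.02,0,0,0,0.2],
    [1,-0.034,0.04,0,0,0.231],
    [1,-0.034,0.04,0,0,0.231],
    [1,-0.034,0.04,0,0,0.231],
  ],
)

```text
clock: 19.0
tool_pos: [0.6495, -0.0587, 0.0809]
orientation: [-179.9, 0.1, -102.5]
force: [0.4, 0.7, -1.5]
opening: 0.0872
```

```bash
python3 go.py .652 -.0955 .05 -105.9
```

```text
t 19.0 pos [ 0.6495 -0.0587  0.0809] [-1.799e+02  1.000e-01 -1.025e+02] F [ 0.4  0.7 -1.5] open 0.0872 q [ 12.  25. -13.  -0. -52.  66.]
k 1 row [0.237, -0.069, 0.206, -0.002, 0.002, 0.056]
```

Emit:
drive_tool(
  moves=[
    [0.237,-0.069,0.1,0,0,0.056],
    [0.237,-0.069,0.2,0,0,0.056],
    [0.237,-0.069,0.2,0,0,0.056],
    [0.237,-0.069,0.2,0,0,0.056],
  ],
)

```text
clock: 19.4
tool_pos: [0.652, -0.0941, 0.0506]
orientation: [-179.9, 0.1, -105.7]
force: [0.2, 1.1, 0.3]
opening: 0.0876
```

```bash
python3 go.py .652 -.0955 .007 -105.9
```

```text
t 19.4 pos [ 0.652  -0.0941  0.0506] [-1.799e+02  1.000e-01 -1.057e+02] F [0.2 1.1 0.3] open 0.0876 q [  9.  28. -13.  -0. -49.  66.]
k 1 row [0.01, -0.002, 0.291, -0.002, 0.001, 0.003]
```

Emit:
drive_tool(
  moves=[
    [0.01,-0.002,0.15,0,0,0.003],
    [0.01,-0.002,0.26,0,0,0.003],
    [0.01,-0.002,0.29,0,0,0.003],
    [0.01,-0.002,0.29,0,0,0.003],
    [0.01,-0.002,0.29,0,0,0.003],
  ],
)

```text
clock: 19.9
tool_pos: [0.6529, -0.0949, 0.0083]
orientation: [-179.8, 0.1, -105.9]
force: [-0.4, -0.6, 0.3]
opening: 0.0878
```

Emit:
drive_tool(
  moves=[
    [0,0,0,0,0,0],
    [0,0,0,0,0,0],
    [0,0,0,0,0,0],
    [0,0,0,0,0,0],
    [0,0,0,0,0,0],
    [0,0,0,0,0,0],
    [0,0,0,0,0,0],
    [0,0,0,0,0,0],
  ],
  fingers=-1,
)

```text
clock: 20.7
tool_pos: [0.6529, -0.0949, 0.0082]
orientation: [-179.8, 0.1, -105.9]
force: [0.8, 0.4, 0.3]
opening: 0.0436
```

Emit:
drive_tool(
  moves=[
    [0,0,-0.15,0,0,0],
    [0,0,-0.35,0,0,0],
    [0,0,-0.4,0,0,0],
    [0,0,-0.4,0,0,0],
    [0,0,-0.4,0,0,0],
  ],
)

```text
clock: 21.2
tool_pos: [0.652, -0.0949, 0.0675]
orientation: [-179.9, 0.1, -105.9]
force: [-0.3, 0.6, -1.4]
opening: 0.0435
```

```bash
python3 snap.py scene 170 120 160 120 5 p1.png; python3 go.py .6599 -.2645 .07 -98.9
```

```text
t 21.25 pos [ 0.6517 -0.095   0.067 ] [-1.799e+02  1.000e-01 -1.059e+02] F [-0.4 -0.8 -0.4] open 0.0436 q [  9.  27. -12.  -0. -51.  66.]
k 1.07 row [1.0, -0.337, -0.02, -0.001, 0.001, -0.108]
```

View pics/p1.png

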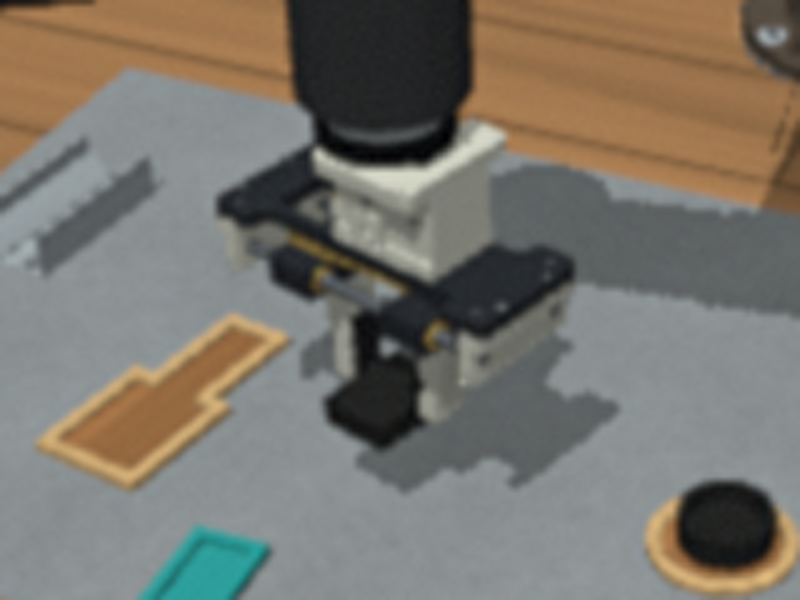

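The paddle blade is held level at crop (375,405). Next I'm taking it to the wooden nest at (160,400).

Emit:
drive_tool(
  moves=[
    [0.3,-0.1,0,0,0,-0.03],
    [0.7,-0.23,0,0,0,-0.07],
    [1,-0.337,-0.02,0,0,-0.108],
    [1,-0.337,-0.02,0,0,-0.108],
    [1,-0.337,-0.02,0,0,-0.108],
    [1,-0.337,-0.02,0,0,-0.108],
  ],
)

```text
clock: 21.85
tool_pos: [0.6585, -0.2529, 0.0684]
orientation: [180.0, 0.1, -99.5]
force: [-0.2, 0.5, -1.0]
opening: 0.0436
```

```bash
python3 go.py .6604 -.2645 .035 -98.9
```

```text
t 21.85 pos [ 0.6585 -0.2529  0.0684] [ 1.80e+02  1.00e-01 -9.95e+01] F [-0.2  0.5 -1. ] open 0.0436 q [ -5.  30.  -6.  -0. -54.  86.]
k 1 row [0.075, -0.025, 0.222, 0.001, 0.001, -0.009]
```

Emit:
drive_tool(
  moves=[
    [0.075,-0.025,0.1,0,0,-0.009],
    [0.075,-0.025,0.2,0,0,-0.009],
    [0.075,-0.025,0.22,0,0,-0.009],
    [0.075,-0.025,0.22,0,0,-0.009],
  ],
)

```text
clock: 22.25
tool_pos: [0.6595, -0.2637, 0.0337]
orientation: [179.8, 0.1, -98.9]
force: [0.9, 0.6, -1.2]
opening: 0.0436
```

```bash
python3 snap.py scene 150 130 130 100 6 p2.png; python3 go.py .6604 -.2645 .0125 -98.9
```

```text
t 22.3 pos [ 0.6601 -0.2639  0.0347] [ 1.799e+02  1.000e-01 -9.890e+01] F [ 0.8  0.  -1.3] open 0.0438 q [ -6.  33.  -6.  -0. -51.  87.]
k 1 row [0.004, -0.003, 0.148, 0.002, 0.001, 0.0]
```

View pics/p2.png

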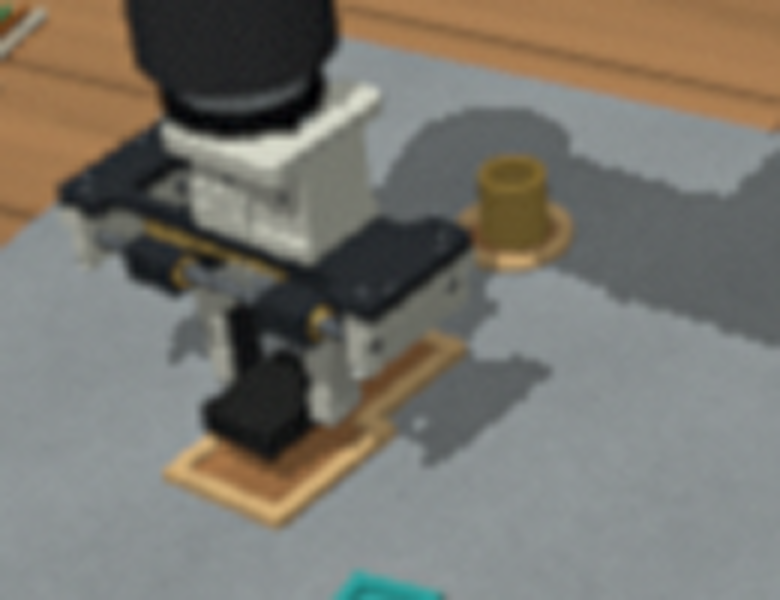

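The blade at crop (260,410) is over the wide part and the handle lies along the slot, so I'm lowering it.

Emit:
drive_tool(
  moves=[
    [0.004,-0.003,0.08,0,0,0],
    [0.004,-0.003,0.13,0,0,0],
    [0.004,-0.003,0.15,0,0,0],
    [0.004,-0.003,0.155,0,0,0],
    [0.004,-0.003,0.155,0,0,0],
  ],
)

```text
clock: 22.8
tool_pos: [0.6599, -0.2642, 0.0122]
orientation: [179.8, 0.1, -98.9]
force: [-4.1, 2.4, 7.9]
opening: 0.0436
```

Emit:
drive_tool(
  moves=[
    [0,0,0,0,0,0],
    [0,0,0,0,0,0],
    [0,0,0,0,0,0],
    [0,0,0,0,0,0],
    [0,0,0,0,0,0],
    [0,0,0,0,0,0],
    [0,0,0,0,0,0],
    [0,0,0,0,0,0],
  ],
  fingers=1,
)

```text
clock: 23.6
tool_pos: [0.6599, -0.2642, 0.0122]
orientation: [179.8, 0.1, -98.9]
force: [0.2, -0.2, -0.3]
opening: 0.0876
```

Emit:
drive_tool(
  moves=[
    [0,0,-0.2,0,0,0],
    [0,0,-0.5,0,0,0],
    [0,0,-0.9,0,0,0],
    [0,0,-0.9,0,0,0],
  ],
)

```text
clock: 24.0
tool_pos: [0.6635, -0.2656, 0.1548]
orientation: [-179.6, -0.0, -98.8]
force: [0.5, -0.7, 0.6]
opening: 0.0878
```

Emit:
drive_tool(
  moves=[
    [0,0.5,-0.1,0,0,0],
    [0,1,-0.4,0,0,0],
    [0,1,-0.4,0,0,0],
    [0,1,-0.4,0,0,0],
    [0,1,-0.4,0,0,0],
  ],
)

```text
clock: 24.5
tool_pos: [0.5143, -0.2425, 0.216]
orientation: [-179.3, -0.0, -98.8]
force: [0.8, -1.3, 0.5]
opening: 0.0875
```

```bash
python3 snap.py top 80 160 420 165 1 a.png;python3 snap.py scene 150 130 270 150 3 fs.png; python3 go.py .5 -.3 .2 -98.9; python3 - <<'E'
import cv2;a=cv2.imread("pics/a.png");cv2.imwrite("pics/ft.png",cv2.resize(a[:,60:360],None,fx=2.66,fy=2.66,interpolation=cv2.INTER_CUBIC))
E
```

```text
t 24.6 pos [ 0.5154 -0.2425  0.2138] [-179.5   -0.   -98.8] F [ 0.2 -0.5  0.2] open 0.0879 q [ -6.  11. -14.   0. -64.  87.]
k 1 row [0.394, 0.044, 0.092, -0.008, -0.0, 0.002]
```

View pics/ft.png

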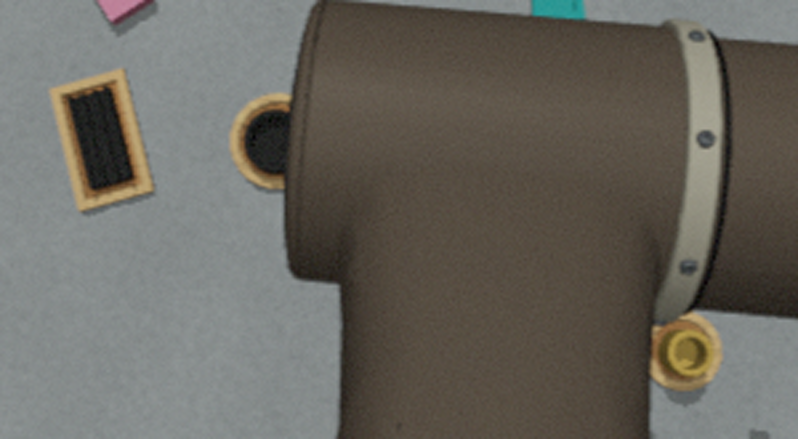

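View pics/fs.png

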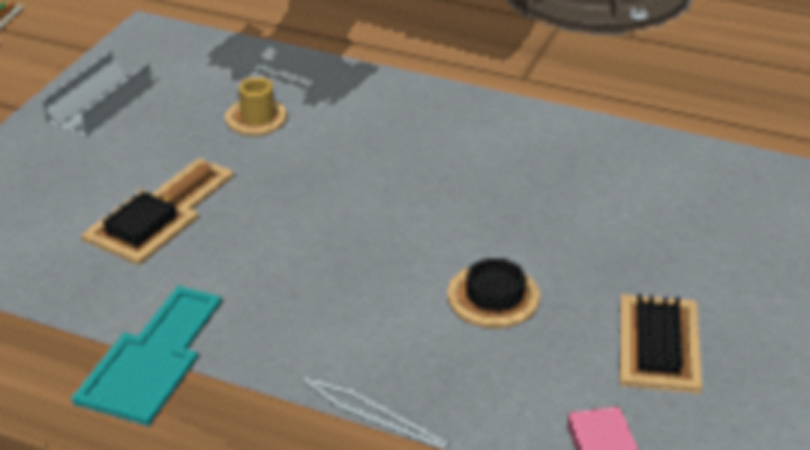

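```bash
python3 - <<'E'
from h import *
P=[(M["paddle"],(.6303,-.2598,-.1559)),(M["roller"],(.6316,.246,.2754)),(circ(.028,.022),(.6288,.09,0)),(circ(.019,.04),(.4461,-.254,0))]
s=pickle.load(open("cur_scene.pkl","rb"));o=[]
for (x,y,w,h) in [(170,170,70,50),(350,230,45,50),(300,210,45,45),(220,150,35,30)]:
    k=6;im=cv2.resize(s["pixels"][y:y+h,x:x+w,::-1],None,fx=k,fy=k,interpolation=cv2.INTER_CUBIC)
    for m,p in P:
        q=place(m,p);q[:,2]+=.004;q=((proj(s,q)-[x,y]+.5)*k).astype(int)
        for a in q: cv2.circle(im,tuple(map(int,a)),2,(0,0,255),-1)
    b=np.zeros((300,420,3),np.uint8);b[:im.shape[0],:im.shape[1]]=im;o.append(b)
cv2.imwrite("pics/fin.png",cv2.resize(np.vstack([np.hstack(o[:2]),np.hstack(o[2:])]),(798,570)))
E
```

```text
(no output)
```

View pics/fin.png

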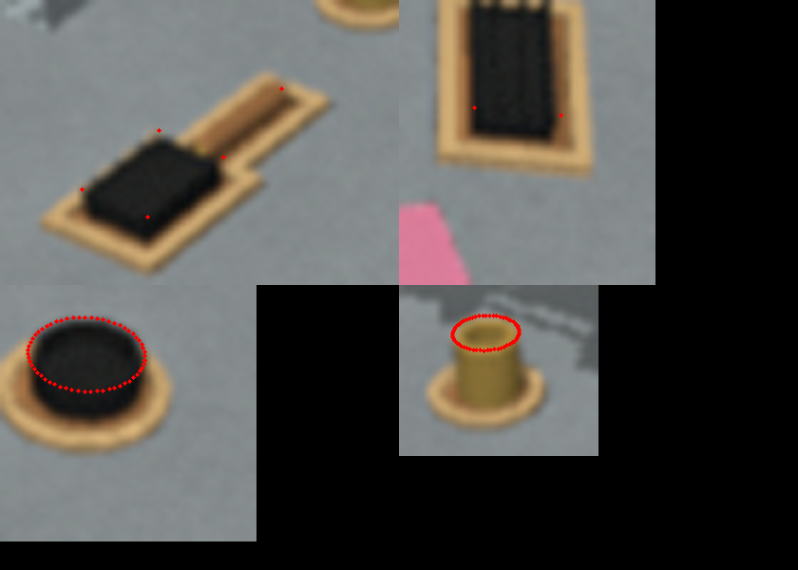

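The overlay agrees with the nest poses to about 1 px. The arm hides the paddle and dish in the top view, so I'm moving it aside for one more look.

Emit:
drive_tool(
  moves=[
    [-0.5,0,0,0,0,0],
    [-1,0,0,0,0,0],
    [-1,0,0,0,0,0],
    [-1,0,0,0,0,0],
    [-1,0,0,0,0,0],
  ],
)

```text
clock: 25.1
tool_pos: [0.5392, -0.0929, 0.2124]
orientation: [-179.6, -0.0, -98.6]
force: [0.2, -0.7, -0.7]
opening: 0.0876
```

Emit:
drive_tool(
  moves=[
    [-0.5,0,0,0,0,0],
    [-1,0,0,0,0,0],
    [-1,0,0,0,0,0],
    [-1,0,0,0,0,0],
    [-1,0,0,0,0,0],
  ],
)

```text
clock: 25.6
tool_pos: [0.5621, 0.0556, 0.2111]
orientation: [-179.7, -0.1, -98.6]
force: [0.5, -0.6, 0.8]
opening: 0.0876
```

```bash
python3 snap.py top 300 165 130 150 4 fp.png; python3 - <<'E'
import cv2,pickle
s=pickle.load(open("cur_top.pkl","rb"))["pixels"][:,:,::-1]
cv2.imwrite("pics/full.png",s)
E
```

```text
(no output)
```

View pics/fp.png

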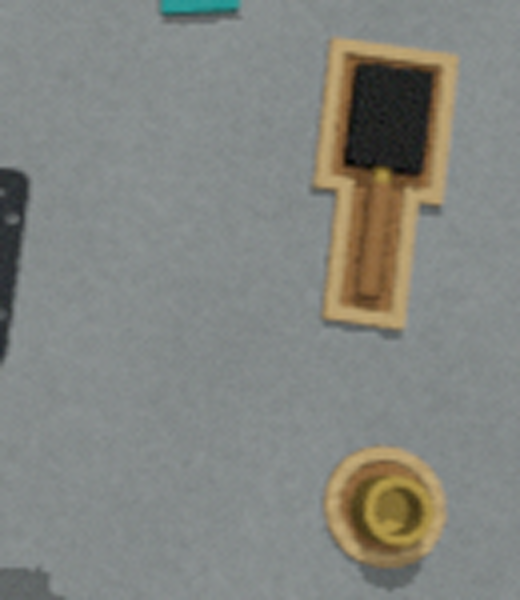

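View pics/full.png

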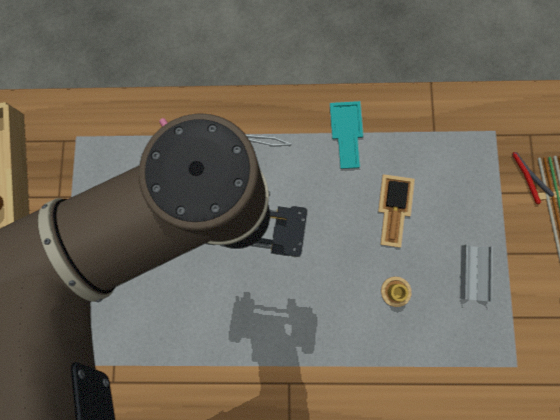

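```bash
python3 - <<'E'
from h import *
s=pickle.load(open("cur_top.pkl","rb"))
R=lambda l:np.array(l)/4+[300,165]-.375
c=unproj(s,R((396,509)),.044); print("cup",c,np.hypot(*(c[:2]-[.4461,-.254])))
M["paddle"]=[(a,b,z+.004) for a,b,z in M["paddle"]]
print(fit(s,"paddle",R([(357,63),(434,71),(423,174),(344,167),(369,303)])))
E
```

```text
cup [ 0.44653134 -0.25052175  0.044     ] 0.0035048908641954926
(array([ 0.6287963 , -0.2583402 , -0.14011878]), np.float64(0.3658563222802803))
```

```bash
python3 -c "
from plant import ticket,sensors
print(ticket.close_job(), sensors.get_obs()['clock'])"
```

```text
the job is handed in; nothing more can be done
the job is handed in; nothing more can be done
```

All four tools are in their matching wooden nests and let go. The job was handed in at about 26 s of the 112 s; the hand-in gives no verdict.

**Last checks:**

| Tool | Measured offset from its nest (limit 12 mm) |
|---|---|
| Cup mould | 3.5 mm |
| Paddle | 2.1 mm, and 0.9° in yaw |
| Dish mould | about 1 px (2–3 mm), by overlay |
| Bead roller | about 1 px (2–3 mm), by overlay |

- **Seating:** all four look level and fully down in the pictures. I judged this by eye and from the release heights; I did not measure it separately.
- **Forces:** the readings I saw at the end of each move stayed below about 10 N.
- **Bystanders:** I never went near the jar or the trough. The trough is in its original place in the last picture. The arm hid the jar there, so I did not check it again at the end. I left the turquoise nest and the pink paddle alone.

No check failed or disagreed with another.

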